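# Take a stack of craft supplies apart onto its display mats

## Robot

A 6-joint arm with a two-finger parallel gripper is mounted at the origin on the work surface. World frame = base frame: x ahead of the robot, y to its left, z up, the work surface at z = 0. Lengths are in m, angles in degrees, forces in N, time in s.
With the tool pointing down it reaches from about 0.4 to 0.825 m from the base axis. Payload 7 kg.
Tool frame: the origin (TCP) lies midway between the tips of the shut fingers; the grasp point (between the pads) lies 19 mm behind it; z points along the fingers, y is the line along which they close (so a half turn about z gives the same grasp; the last joint's range is limited). The gripper opens to 88 mm and grips with 3 to 60 N. Pads are 19 mm wide; open, the fingers measure 130 mm over their backs; the gripper's body (78 mm by 193 mm) begins 47 mm behind the grasp point.
Start: joints at [-56.431, 20.546, 0.682, 0, -70.136, -16.507], TCP at [0.198, -0.645, 0.227] pointing down, gripper open.
Joint ranges: [-176.03, 176.03], [-82.01, 121.73], [-58.28, 71.71], [-173.87, 95.51], [-174.79, -0.11], [-173.66, 173.66]. Speed limits (degrees/s): [136.94, 136.94, 172.46, 180, 180, 180].

## Interface

Orientations are given as [roll, pitch, yaw] about the fixed x, y, z axes, in that order (R = Rz(yaw) Ry(pitch) Rx(roll)).
In Python, from plant import ctrl gives the robot as it stands.
- The arm moves only by the tool step_arm, never from a script. Its argument "rows" is a list of rows, each a list of 3 entries, a list of its own where there are three numbers: the closure, from 0 (fully open) to 1 (shut), then the shift along the world's x, y, z in mm, then the turn, a rotation vector about the world's x, y, z in rad. A call has exactly 5 rows; each row is the pose to reach, as a shift and turn from the pose commanded when the call began; what a row does not reach only later rows make up. A row lasts 1/12 s, in which the tool goes at most 41.7 mm and 7.16 degrees, less where a joint would pass 70% of its speed; a pose out of reach is approached as far as the arm can. A call with a gripper value outside its range is refused whole. The fingers move at their own pace and stop on an object; the grip force is fixed at half the most. Time passes only in rows, so rows that repeat a pose let the fingers close, or fill a call up. It gives the time, the measured TCP pose, the force, the opening and the grip force at its end, in the units of the state.
- ctrl.get_obs(): the state, without advancing time (a new reading comes with each control period).
- ctrl.snapshot(name): name is "side" or "top"; returns the picture (400x640x3 uint8, red, green, blue); there is no depth.
- ctrl.camera_model(name): a dict with "intrinsics" (3x3 intrinsics, pixels), "distortion" ([k1, k2, p1, p2, k3] as OpenCV has them; the pictures are not rectified), "R" (3x3) and "t" (3): a world point X has camera coordinates R X + t. Camera axes: x right, y down, z forward; pixel columns grow to the right and rows downward; lengths in m; the calibration is good to about 2 mm. A picture is of the moment at which its call begins. camera_model takes no time and is no camera call.
- ctrl.close_job(): hands the job in; it is judged then, once.
The state is a dict: "clock": time; "joint_pos": joint angles; "qvel": joint speeds; "tau": joint torques, N m; "tool_pos": TCP position; "orientation": TCP orientation; "force": force on the tool from outside, world axes, zero at the start; "moment": the same for the moment, N m; "opening": finger opening in m; "gripper_force": force on a finger pad.
Only numpy, scipy, OpenCV 4.12 (cv2) and the standard library are available. Lean on these libraries where they do the work, as an engineer would, in place of code of your own. Each camera call takes 0.05 s, during which the arm holds its last target. There are 200 camera calls.

## Task

Take the stack of craft supplies apart from the top down, carrying each piece straight to the mat of its own lid's colour: first the yellow-lidded jar, then the two small cases in either order, last the long green case. Set each down without dropping it, upright in the middle of its mat, and lay each case square with its mat, its long side along the mat's long side. Keep the pencil cup and the tape roll where they stand.

Things in the scene. Friction and masses are not known exactly. Their poses are not given: they have to be found in the camera images.
- yellow_jar: Round clear jar with a yellow lid, 64 mm in diameter, 70 mm high, straight-sided, about 200 g. Starts at the top of the stack, bridging the two small cases, its underside 68 mm above the table. Origin: centre of its underside, z up; its yaw means nothing.
- red_case: Small clear case with a red lid, 60 mm (x) by 70 mm (y) by 34 mm high, solid to the touch, flat lid, about 140 g. Starts on top of the green case, beside the other small case (10 mm gap), 34 mm above the table. Origin: centre of its underside; y along its 70 mm side, z up.
- blue_case: Small clear case with a blue lid, 60 mm (x) by 70 mm (y) by 34 mm high, solid to the touch, flat lid, about 140 g. Starts on top of the green case, beside the other small case (10 mm gap), 34 mm above the table. Origin: centre of its underside; y along its 70 mm side, z up.
- green_case: Long clear case with a green lid, 66 mm (x) by 184 mm (y) by 34 mm high, solid to the touch, flat lid, about 320 g. Bottom of the stack, standing on the table; from above its lid shows at the two ends. Origin: centre of its underside; y along its 184 mm side, z up.
- yellow_mat: Round flat yellow mat fixed to the table, 100 mm in diameter, 3 mm thick, with a pale ring where the jar goes. Origin: centre of its underside, at table height; z up.
- red_mat: Flat red mat fixed to the table, 90 mm (x) by 100 mm (y), 3 mm thick, with a pale outline where the red case goes. Origin: centre of its underside, at table height; y along its 100 mm side, z up.
- blue_mat: Flat blue mat fixed to the table, 90 mm (x) by 100 mm (y), 3 mm thick, with a pale outline where the blue case goes. Origin: centre of its underside, at table height; y along its 100 mm side, z up.
- green_mat: Long flat green mat fixed to the table, 90 mm (x) by 206 mm (y), 3 mm thick, with a pale outline where the green case goes. Origin: centre of its underside, at table height; y along its 206 mm side, z up.
- pencil_cup: White ceramic cup, 68 mm in diameter, 85 mm high, with two pencils standing out to 135 mm. Loose bystander on the table among the mats: leave it. Origin: centre of its underside. (Bins, jars and a basket up to 260 mm high line the far and side edges of the table.)
- tape_roll: Brown tape roll lying flat, 84 mm in diameter, 24 mm high. Loose bystander on the table among the mats: leave it. Origin: centre of its underside. (A fixed white glue bottle, 48 mm in diameter and 120 mm high, also stands among the mats; nothing among the mats is taller than the stack, 138 mm. The cup, the roll and the bottle each keep at least 40 mm, by their centres, from the edge of any mat.)
Not all that is in view belongs to the job. There is more than one size of the green_case; the one meant has the size given above.

How it is judged (in metres and radians):
On the way, in this order (a step that is already met when the one before it is completed fails the run):
1. the jar stands released in the middle of the yellow mat (horizontal distance between yellow_jar and yellow_mat below 0.015 m and z of yellow_jar in the frame of yellow_mat below 0.007 m and angle between yellow_jar's own z axis and vertical below 0.1 rad and linear speed of yellow_jar below 0.03 m/s and contact force between the fingers and yellow_jar below 0.1 N), for 0.2 s.
2. the two small cases lie released on the red and the blue mat, the jar still on its own (all of step 1 and horizontal distance between red_case and red_mat below 0.015 m and z of red_case in the frame of red_mat below 0.007 m and angle between each of red_case, blue_case's own z axis and vertical below 0.1 rad and angle between the y axis of red_case and the y axis of red_mat, either way round below 0.2 rad and linear speed of each of red_case, blue_case below 0.03 m/s and contact force between the fingers and red_case below 0.1 N and horizontal distance between blue_case and blue_mat below 0.015 m and z of blue_case in the frame of blue_mat below 0.007 m and angle between the y axis of blue_case and the y axis of blue_mat, either way round below 0.2 rad and contact force between the fingers and blue_case below 0.1 N), for 0.2 s.
3. the green case lies released on the green mat (horizontal distance between green_case and green_mat below 0.015 m and z of green_case in the frame of green_mat below 0.007 m and angle between green_case's own z axis and vertical below 0.1 rad and angle between the y axis of green_case and the y axis of green_mat, either way round below 0.2 rad and linear speed of green_case below 0.03 m/s and contact force between the fingers and green_case below 0.1 N), for 0.2 s.
At the end, for the whole second after the job is handed in: The jar, the red, the blue and the green case each rest, released and upright, on the mat of their own colour, centres within 15 mm of the mat's centre, undersides on the mat (within 4 mm), the cases within 0.2 rad of the mat's long direction (all of step 2 and all of step 3); the robot touches nothing.
It fails at once if a piece of the stack is let fall or thrown (faster than 0.7 m/s while not held) ((linear speed of yellow_jar above 0.7 m/s and contact force between the fingers and yellow_jar below 0.05 N) or (linear speed of red_case above 0.7 m/s and contact force between the fingers and red_case below 0.05 N) or (linear speed of blue_case above 0.7 m/s and contact force between the fingers and blue_case below 0.05 N) or (linear speed of green_case above 0.7 m/s and contact force between the fingers and green_case below 0.05 N)).
It fails at once if a piece of the stack is tipped over (angle between any of yellow_jar, red_case, blue_case, green_case's own z axis and vertical above 0.6 rad).
It fails at once if the pencil cup is pushed away or upset (distance of pencil_cup from where it was at the start of the episode above 0.025 m or angle between pencil_cup's own z axis and vertical above 0.5 rad).
It fails at once if the tape roll is pushed away or upset (distance of tape_roll from where it was at the start of the episode above 0.025 m or angle between tape_roll's own z axis and vertical above 0.5 rad).
It also fails if it takes over 128 s, if anything falls off the work surface, if the arm or the gripper's body presses on something with over 40 N, if the wrist force passes 120 N, or if a joint passes its speed limit or range.

## Working session

There is one attempt and no reset: what is moved stays moved. The work goes in short steps, Python scripts to look and compute and a tool call to move; the robot and the scene stay as the last step left them, time stands still between calls to the robot, and variables do not carry over. Pictures are saved under pics/ and viewed, at most 14 in all, crops included, and the job is handed in when it is done.

Besides the shell and the picture viewer there is one more tool, called after "Request:" as name(argument=value, ...), one argument or row to a line, values as JSON. step_arm: Moves the arm, as the interface text tells. Its arguments: {"type":"object","properties":{"rows":{"type":"array"}},"required":["rows"]}

```bash
mkdir -p pics; ls
python3 - <<'E'
from plant import ctrl
import cv2
for n in("top","side"):
    cv2.imwrite(f"pics/{n}0.png",ctrl.snapshot(n)[:,:,::-1])
    c=ctrl.camera_model(n); print(n,c)
print(ctrl.get_obs())
E
```

```text
pics
top {'intrinsics': array([[514.78038459,   0.        , 324.80071548],
       [  0.        , 514.78038459, 200.81108128],
       [  0.        ,   0.        ,   1.        ]]), 'distortion': array([0.0030984, 0.       , 0.       , 0.       , 0.       ]), 'R': array([[ 0.00441998, -0.99998893, -0.00161636],
       [-0.99610492, -0.00426045, -0.08807288],
       [ 0.08806502,  0.00199934, -0.99611272]]), 't': array([0.01337108, 0.48022044, 1.48713014])}
side {'intrinsics': array([[409.75596951,   0.        , 323.57478954],
       [  0.        , 409.75596951, 202.42112817],
       [  0.        ,   0.        ,   1.        ]]), 'distortion': array([-0.09258125,  0.        ,  0.        ,  0.        ,  0.        ]), 'R': array([[-0.86124488, -0.50817683, -0.00368327],
       [-0.3335657 ,  0.57075676, -0.7503137 ],
       [ 0.38339428, -0.64497522, -0.6610717 ]]), 't': array([0.42829902, 0.21049622, 0.99584284])}
{'clock': 0.1, 'joint_pos': array([-5.64317546e+01,  2.05866565e+01,  6.38575437e-01, -1.76276301e-02,
       -7.01365042e+01, -1.65064342e+01]), 'qvel': array([-0.01164392, -0.06113888,  0.18678797,  0.07891435, -0.03924177,
       -0.05604541]), 'tau': array([-4.62553908e-04, -5.84164524e+01,  2.93752223e+01,  7.01558635e+00,
        1.01852103e-02, -6.86214162e-05]), 'tool_pos': array([ 0.19788187, -0.64487618,  0.22572094]), 'orientation': array([ 1.79914192e+02, -8.14575315e-03, -1.62944184e+02]), 'force': array([0.23640004, 0.09496642, 0.40605436]), 'moment': array([ 0.0387033 , -0.00840639,  0.04028901]), 'gripper_force': 0.0, 'opening': 0.08773703567558716}
```

View pics/top0.png

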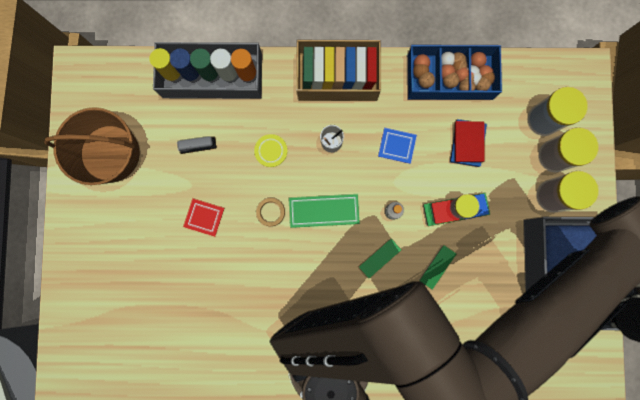

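View pics/side0.png

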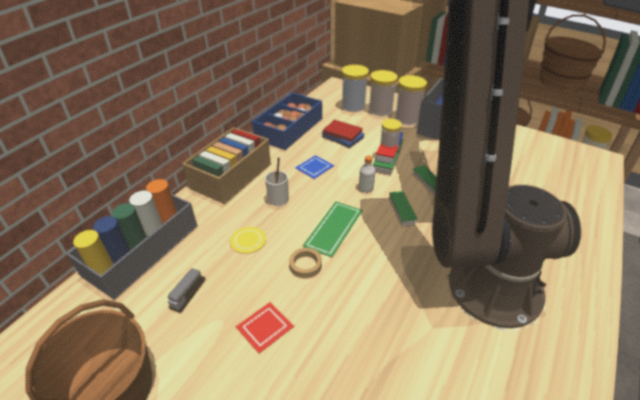

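The top view shows the mats at yellow (271,150), blue (397,145), red (204,217) and green (324,211). The stack is at (458,209), the cup at (332,138), the tape roll at (271,212) and the bottle at (395,210). The two dark green cases at (379,258) and (437,265) and the red/blue pile at (469,142) are decoys.

```bash
cat > h.py <<'E'
import numpy as np, cv2
from plant import ctrl
def cast(n,px,z):
    c=ctrl.camera_model(n); R=np.array(c["R"]); t=np.array(c["t"])
    p=cv2.undistortPoints(np.float64(px).reshape(-1,1,2),c["intrinsics"],c["distortion"]).reshape(-1,2)
    d=np.c_[p,np.ones(len(p))]@R; o=-R.T@t
    return o+d*((z-o[2])/d[:,2])[:,None]
HUE={"yellow":[(22,36)],"red":[(0,6),(174,180)],"blue":[(105,120)],"green":[(58,85)]}
def mask(im,col,smin=130,vmin=60):
    h=cv2.cvtColor(im,cv2.COLOR_RGB2HSV); m=0
    for a,b in HUE[col]: m=m|cv2.inRange(h,(a,smin,vmin),(b,255,255))
    return m
def blob(im,col,box,n="top",z=.003,**k):
    """hull of coloured pixels in box x0,y0,x1,y1 -> world xy points, centre, minAreaRect"""
    x0,y0,x1,y1=box; m=np.zeros(im.shape[:2],np.uint8); m[y0:y1,x0:x1]=mask(im,col,**k)[y0:y1,x0:x1]
    cs,_=cv2.findContours(m,cv2.RETR_EXTERNAL,cv2.CHAIN_APPROX_NONE)
    c=max(cs,key=cv2.contourArea)
    W=cast(n,c.reshape(-1,2),z)[:,:2]
    r=cv2.minAreaRect((W*1000).astype(np.float32))
    (cx,cy),(w,h),a=r
    yaw=a+(90 if h>w else 0)   # direction of long side, deg
    return np.round([cx,cy],1),np.round([w,h],1),round((yaw+90)%180-90,1)
E
python3 - <<'E'
from h import *
im=ctrl.snapshot("top")
for c,b in dict(yellow=(245,125,297,175),blue=(370,120,425,170),red=(175,190,232,242),green=(282,188,366,234)).items():
    print(c,*blob(im,c,b))
s=(418,185,500,232)
print("jar",blob(im,"yellow",s,z=.138)); 
for c,z in(("red",.068),("blue",.068),("green",.034)): print(c,blob(im,c,s,z=z))
for c in("red","blue","green"):
  print(c,blob(im,c,(420,120,500,170),z=.03) if c!="green" else '')
print("cup,bottle,roll",cast("top",[[332,138]],.085),cast("top",[[395,210]],.12),cast("top",[[271,212]],.02))
cv2.imwrite("pics/st0.png",cv2.resize(im[180:240,410:510,::-1],None,fx=7,fy=7,interpolation=cv2.INTER_CUBIC))
E
```

```text
yellow [633.8 180.2] [97.1 95.8] 0.6
blue [ 649.3 -200. ] [97.2 86.7] 77.5
red [431.7 374.2] [97.3 87.7] 73.2
green [453.3  18.5] [ 60.2 178.4] -86.6
jar (array([ 458.8, -367.2]), array([60.4, 61.9]), -45.5)
red (array([ 448.4, -324.1]), array([58.6, 67.4]), -80.3)
blue (array([ 465.9, -427.4]), array([34. , 63.2]), -1.2)
green (array([ 441.2, -285.9]), array([61.3, 18.8]), 10.5)
red (array([ 657.5, -408. ]), array([ 82.5, 120.1]), -1.0)
blue (array([ 623.4, -358.8]), array([ 8.8, 50.7]), -1.0)
green 
cup,bottle,roll [[ 0.65343129 -0.00429553  0.085     ]] [[ 0.44703878 -0.17665377  0.12      ]] [[0.44671111 0.17279792 0.02      ]]
```

View pics/st0.png

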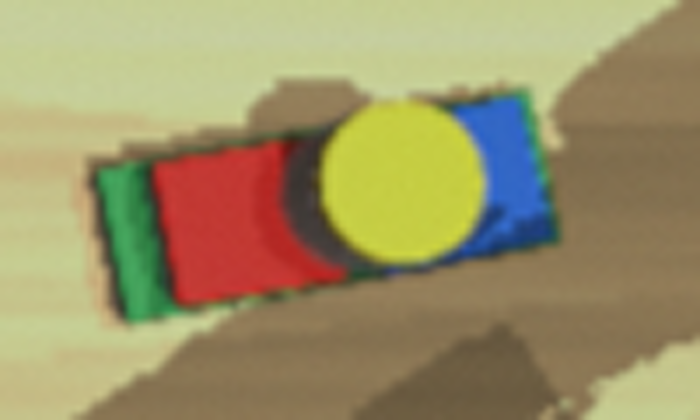

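The stack's long direction is about -80°, with red at the +y end and blue at the -y end. The jar lid is at (459,-367). I'm moving above the jar and turning the tool to yaw -80.

Request:
step_arm(
  rows=[
    [0, [17, 19, 0], [0, 0, 0.1]],
    [0, [35, 37, 0], [0, 0, 0.2]],
    [0, [52, 56, 0], [0, 0, 0.29]],
    [0, [70, 74, 0], [0, 0, 0.39]],
    [0, [87, 93, 0], [0, 0, 0.483]],
  ],
)

```text
clock: 0.57
tool_pos: [0.2856, -0.5513, 0.2262]
orientation: [180.0, 0.0, -135.0]
force: [0.5, -0.2, 0.4]
opening: 0.0881
gripper_force: 0.0
```

Request:
step_arm(
  rows=[
    [0, [17, 19, 0], [0, 0, 0.1]],
    [0, [35, 37, 0], [0, 0, 0.2]],
    [0, [52, 56, 0], [0, 0, 0.29]],
    [0, [70, 74, 0], [0, 0, 0.39]],
    [0, [87, 93, 0], [0, 0, 0.483]],
  ],
)

```text
clock: 0.98
tool_pos: [0.3727, -0.4582, 0.2264]
orientation: [180.0, 0.0, -107.3]
force: [-0.4, -0.6, 0.1]
opening: 0.0874
gripper_force: 0.0
```

Request:
step_arm(
  rows=[
    [0, [17, 19, 0], [0, 0, 0.1]],
    [0, [35, 37, 0], [0, 0, 0.2]],
    [0, [52, 56, 0], [0, 0, 0.29]],
    [0, [70, 74, 0], [0, 0, 0.39]],
    [0, [87, 92, 0], [0, 0, 0.482]],
  ],
)

```text
clock: 1.4
tool_pos: [0.4597, -0.3661, 0.2264]
orientation: [180.0, 0.0, -79.7]
force: [1.3, -0.2, -0.2]
opening: 0.0874
gripper_force: 0.0
```

Request:
step_arm(
  rows=[
    [0, [0, 0, 0], [0, 0, 0]],
    [0, [0, 0, 0], [0, 0, 0]],
    [0, [0, 0, 0], [0, 0, 0]],
    [0, [0, 0, 0], [0, 0, 0]],
    [0, [0, 0, 0], [0, 0, 0]],
  ],
)

```text
clock: 1.82
tool_pos: [0.4584, -0.3678, 0.2265]
orientation: [180.0, 0.0, -80.1]
force: [-1.0, -0.1, 0.4]
opening: 0.0879
gripper_force: 0.0
```

Run:
```python
from h import *
im=ctrl.snapshot("side")
print(ctrl.get_obs()["joint_pos"])
cv2.imwrite("pics/s1.png",cv2.resize(im[80:220,320:520,::-1],None,fx=4,fy=4))
```

```text
[-1.97005797e+01  1.23974697e+01 -1.06897347e+01  6.67867870e-04
 -6.69205936e+01  2.96323049e+01]
```

View pics/s1.png

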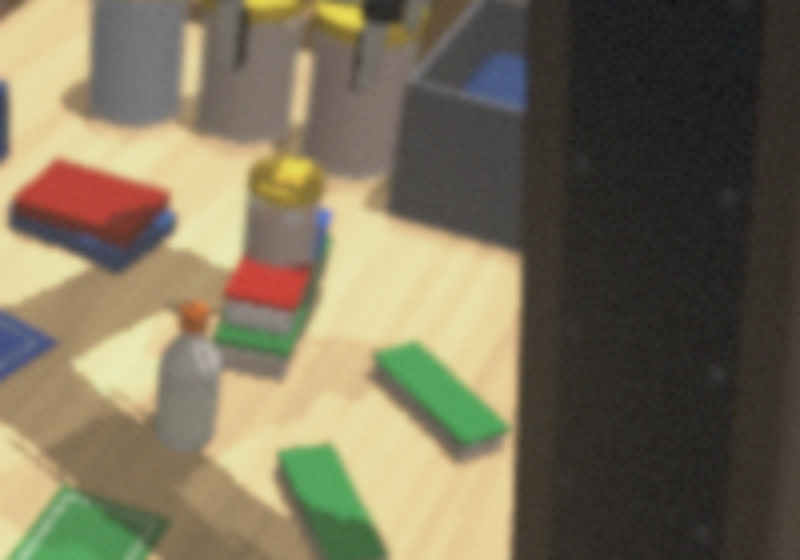

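The crop shows the open fingers at (235,45) and (365,60), straddling the jar at (285,200), and the light falling between them. I'm going down 135 mm and gripping.

Request:
step_arm(
  rows=[
    [0, [0, 0, -30], [0, 0, 0]],
    [0, [0, 0, -60], [0, 0, 0]],
    [0, [0, 0, -90], [0, 0, 0]],
    [0, [0, 0, -120], [0, 0, 0]],
    [0, [0, 0, -135], [0, 0, 0]],
  ],
)

```text
clock: 2.28
tool_pos: [0.4568, -0.3669, 0.0881]
orientation: [179.8, 0.2, -80.1]
force: [-0.4, 0.3, -0.4]
opening: 0.0876
gripper_force: 0.0
```

Request:
step_arm(
  rows=[
    [0, [0, 0, 0], [0, 0, 0]],
    [1, [0, 0, 0], [0, 0, 0]],
    [1, [0, 0, 0], [0, 0, 0]],
    [1, [0, 0, 0], [0, 0, 0]],
    [1, [0, 0, 0], [0, 0, 0]],
  ],
)

```text
clock: 2.7
tool_pos: [0.4597, -0.3677, 0.0932]
orientation: [-179.9, -0.1, -80.0]
force: [-2.5, -1.1, 2.3]
opening: 0.0667
gripper_force: 1.2
```

Request:
step_arm(
  rows=[
    [1, [0, 0, 0], [0, 0, 0]],
    [1, [0, 0, 0], [0, 0, 0]],
    [1, [0, 0, 0], [0, 0, 0]],
    [1, [0, 0, 0], [0, 0, 0]],
    [1, [0, 0, 0], [0, 0, 0]],
  ],
)

```text
clock: 3.12
tool_pos: [0.4594, -0.3677, 0.093]
orientation: [-179.9, -0.1, -80.0]
force: [-1.6, 1.0, 7.4]
opening: 0.0635
gripper_force: 30.0
```

Request:
step_arm(
  rows=[
    [1, [0, 0, 8], [0, 0, 0]],
    [1, [0, 0, 25], [0, 0, 0]],
    [1, [0, 0, 50], [0, 0, 0]],
    [1, [0, 0, 80], [0, 0, 0]],
    [1, [0, 0, 100], [0, 0, 0]],
  ],
)

```text
clock: 3.53
tool_pos: [0.4596, -0.3676, 0.1947]
orientation: [-179.9, -0.1, -80.0]
force: [0.4, -1.2, -1.6]
opening: 0.0639
gripper_force: 30.0
```

Request:
step_arm(
  rows=[
    [1, [5, 15, 0], [0, 0, 0]],
    [1, [15, 47, 0], [0, 0, 0]],
    [1, [27, 84, 0], [0, 0, 0]],
    [1, [39, 121, 0], [0, 0, 0]],
    [1, [50, 158, 0], [0, 0, 0]],
  ],
)

```text
clock: 3.95
tool_pos: [0.5092, -0.2077, 0.1922]
orientation: [-179.9, 0.0, -80.0]
force: [0.9, -0.6, -1.5]
opening: 0.0636
gripper_force: 30.0
```

Request:
step_arm(
  rows=[
    [1, [12, 37, 0], [0, 0, 0]],
    [1, [24, 74, 0], [0, 0, 0]],
    [1, [36, 111, 0], [0, 0, 0]],
    [1, [48, 148, 0], [0, 0, 0]],
    [1, [60, 185, 0], [0, 0, 0]],
  ],
)

```text
clock: 4.37
tool_pos: [0.5692, -0.0221, 0.1924]
orientation: [-179.9, 0.0, -80.0]
force: [0.9, -2.0, -0.9]
opening: 0.0636
gripper_force: 30.0
```

Request:
step_arm(
  rows=[
    [1, [12, 37, 0], [0, 0, 0]],
    [1, [24, 74, 0], [0, 0, 0]],
    [1, [36, 111, 0], [0, 0, 0]],
    [1, [48, 148, 0], [0, 0, 0]],
    [1, [60, 185, 0], [0, 0, 0]],
  ],
)

```text
clock: 4.78
tool_pos: [0.6291, 0.1629, 0.1922]
orientation: [-180.0, 0.0, -80.0]
force: [0.4, -0.8, -0.8]
opening: 0.0634
gripper_force: 30.0
```

Request:
step_arm(
  rows=[
    [1, [3, 12, 0], [0, 0, 0]],
    [1, [5, 19, 0], [0, 0, 0]],
    [1, [5, 20, 0], [0, 0, 0]],
    [1, [5, 20, 0], [0, 0, 0]],
    [1, [5, 20, 0], [0, 0, 0]],
  ],
)

```text
clock: 5.2
tool_pos: [0.6336, 0.1794, 0.1918]
orientation: [180.0, -0.0, -80.0]
force: [0.1, 0.4, -2.0]
opening: 0.0635
gripper_force: 30.0
```

Run:
```python
from h import *
o=ctrl.get_obs(); print(o["tool_pos"],o["opening"],o["gripper_force"],o["joint_pos"])
im=ctrl.snapshot("top")
cv2.imwrite("pics/t2.png",im[:,:,::-1])
```

```text
[0.63364254 0.17937768 0.1918371 ] 0.06350772862809625 29.99916583299637 [ 3.27379444e+01  2.02924147e+01 -4.33338575e+00 -1.95660152e-03
 -6.53858336e+01 -2.27682983e+01]
```

View pics/t2.png

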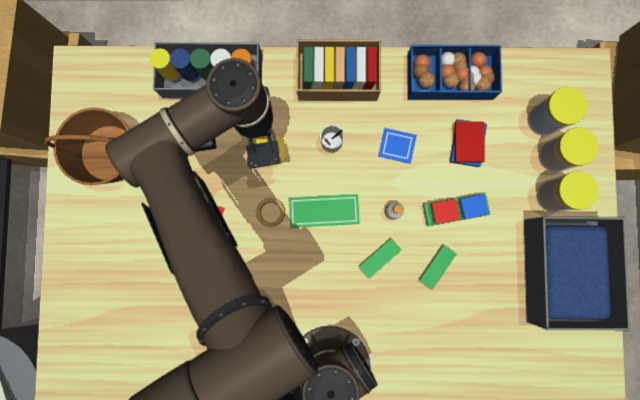

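Jar is over the yellow mat at (262,150), and the stack is clear with the red and blue cases at (445,211) and (474,206). Next I lower the jar and measure the cases.

Request:
step_arm(
  rows=[
    [1, [0, 1, -30], [0, 0, 0]],
    [1, [0, 1, -65], [0, 0, 0]],
    [1, [0, 1, -100], [0, 0, 0]],
    [1, [0, 1, -135], [0, 0, 0]],
    [1, [0, 1, -150], [0, 0, 0]],
  ],
)

```text
clock: 5.67
tool_pos: [0.6314, 0.1791, 0.0373]
orientation: [179.7, -0.1, -80.1]
force: [-0.5, -0.6, -2.6]
opening: 0.0638
gripper_force: 30.0
```

Request:
step_arm(
  rows=[
    [1, [0, 0, -3], [0, 0, 0]],
    [1, [0, 0, -6], [0, 0, 0]],
    [1, [0, 0, -9], [0, 0, 0]],
    [1, [0, 0, -12], [0, 0, 0]],
    [1, [0, 0, -12], [0, 0, 0]],
  ],
)

```text
clock: 6.08
tool_pos: [0.6346, 0.1819, 0.0306]
orientation: [-179.9, 0.0, -80.0]
force: [-0.2, -0.6, -0.6]
opening: 0.0635
gripper_force: 30.0
```

Run:
```python
from h import *
o=ctrl.get_obs(); print(o["tool_pos"],o["force"])
im=ctrl.snapshot("top")
s=(418,185,500,232)
for c,z in(("red",.068),("blue",.068),("green",.034)): print(c,blob(im,c,s,z=z))
for c in("green","blue"): print(c,"mat",blob(im,c,dict(blue=(370,120,425,170),green=(282,188,366,234))[c]))
```

```text
[0.63458749 0.18188228 0.03058544] [-0.1638874  -0.58592961 -0.55732961]
red (array([ 448.7, -324.8]), array([58.1, 69.5]), -80.3)
blue (array([ 463.3, -406.8]), array([58.9, 69.2]), -77.2)
green (array([ 441.2, -285.9]), array([61.3, 18.8]), 10.5)
green mat (array([453.1,  18.5]), array([ 60.6, 177.9]), -86.4)
blue mat (array([ 649.3, -200. ]), array([97.2, 86.7]), 77.5)
```

Request:
step_arm(
  rows=[
    [1, [0, 0, -1], [0, 0, 0]],
    [1, [0, 0, -2], [0, 0, 0]],
    [1, [0, 0, -3], [0, 0, 0]],
    [1, [0, 0, -3], [0, 0, 0]],
    [1, [0, 0, -3], [0, 0, 0]],
  ],
)

```text
clock: 6.55
tool_pos: [0.6344, 0.182, 0.0281]
orientation: [-179.9, 0.0, -79.9]
force: [-3.4, -1.0, 6.9]
opening: 0.0632
gripper_force: 30.0
```

Request:
step_arm(
  rows=[
    [0, [0, 0, 0], [0, 0, 0]],
    [0, [0, 0, 0], [0, 0, 0]],
    [0, [0, 0, 0], [0, 0, 0]],
    [0, [0, 0, 0], [0, 0, 0]],
    [0, [0, 0, 0], [0, 0, 0]],
  ],
)

```text
clock: 6.97
tool_pos: [0.634, 0.1817, 0.0264]
orientation: [180.0, -0.0, -80.0]
force: [0.2, 1.2, 0.1]
opening: 0.0863
gripper_force: 0.0
```

Request:
step_arm(
  rows=[
    [0, [0, 0, 10], [0, 0, 0]],
    [0, [0, 0, 45], [0, 0, 0]],
    [0, [0, 0, 85], [0, 0, 0]],
    [0, [0, 0, 125], [0, 0, 0]],
    [0, [0, 0, 165], [0, 0, 0]],
  ],
)

```text
clock: 7.38
tool_pos: [0.6338, 0.1814, 0.1942]
orientation: [-180.0, -0.0, -80.0]
force: [2.0, 0.1, -0.1]
opening: 0.0876
gripper_force: 0.0
```

Request:
step_arm(
  rows=[
    [0, [-12, -34, 0], [0, 0, 0]],
    [0, [-24, -68, 0], [0, 0, 0]],
    [0, [-37, -102, 0], [0, 0, 0]],
    [0, [-49, -136, 0], [0, 0, 0]],
    [0, [-61, -169, 0], [0, 0, 0]],
  ],
)

```text
clock: 7.8
tool_pos: [0.5722, 0.0113, 0.1926]
orientation: [-179.9, 0.0, -79.9]
force: [1.3, -1.0, -0.0]
opening: 0.0876
gripper_force: 0.0
```

Request:
step_arm(
  rows=[
    [0, [-12, -34, 0], [0, 0, 0]],
    [0, [-24, -68, 0], [0, 0, 0]],
    [0, [-37, -102, 0], [0, 0, 0]],
    [0, [-49, -136, 0], [0, 0, 0]],
    [0, [-62, -169, 0], [0, 0, 0]],
  ],
)

```text
clock: 8.22
tool_pos: [0.5103, -0.1578, 0.1926]
orientation: [-179.9, -0.0, -80.0]
force: [0.9, -0.6, 0.4]
opening: 0.0877
gripper_force: 0.0
```

Request:
step_arm(
  rows=[
    [0, [-12, -34, 0], [0, 0, 0]],
    [0, [-24, -68, 0], [0, 0, 0]],
    [0, [-37, -102, 0], [0, 0, 0]],
    [0, [-49, -136, 0], [0, 0, 0]],
    [0, [-62, -168, 0], [0, 0, 0]],
  ],
)

```text
clock: 8.63
tool_pos: [0.4482, -0.326, 0.1926]
orientation: [-179.9, -0.0, -80.0]
force: [-0.3, -0.0, -0.2]
opening: 0.0876
gripper_force: 0.0
```

Run:
```python
from h import *
im=ctrl.snapshot("top"); print(ctrl.get_obs()["tool_pos"])
print(blob(im,"yellow",(240,110,300,175),z=.073)); print(blob(im,"yellow",(240,110,300,175),z=.003))
ims=ctrl.snapshot("side")
a=cv2.resize(im[100:190,220:330,::-1],(440,360)); b=cv2.resize(ims[180:270,200:290,::-1],(360,360))
cv2.imwrite("pics/j3.png",np.hstack([a,b]))
```

```text
[ 0.44619186 -0.32975826  0.19230939]
(array([620.6, 172.4]), array([92.6, 91.4]), 0.6)
(array([633.8, 180.2]), array([97.1, 95.8]), 0.6)
```

View pics/j3.png

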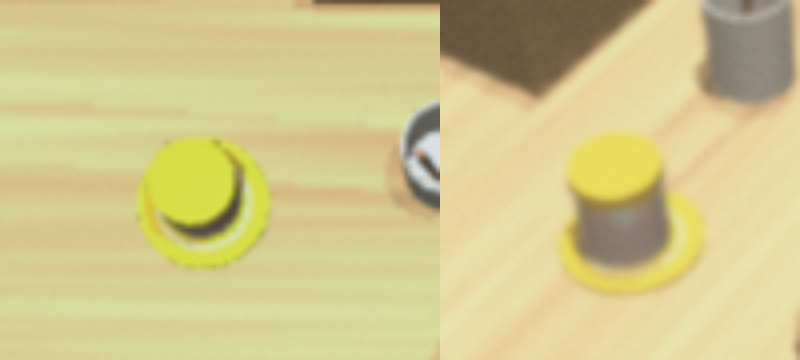

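The jar stands upright inside the ring, with its lid at about top px (268.3,145.5).

Run:
```python
from h import *
print(cast("top",[[268.3,145.5]],.073)); print(ctrl.get_obs()["tool_pos"])
```

```text
[[0.63349658 0.17744718 0.073     ]]
[ 0.44706505 -0.327775    0.19217293]
```

Request:
step_arm(
  rows=[
    [0, [0, 0, -25], [0, 0, 0]],
    [0, [0, 0, -55], [0, 0, 0]],
    [0, [0, 0, -85], [0, 0, 0]],
    [0, [0, 0, -100], [0, 0, 0]],
    [0, [0, 0, -100], [0, 0, 0]],
  ],
)

```text
clock: 9.15
tool_pos: [0.4469, -0.3231, 0.0886]
orientation: [179.7, 0.2, -80.0]
force: [-0.8, -0.1, -0.4]
opening: 0.0875
gripper_force: 0.0
```

Request:
step_arm(
  rows=[
    [0, [1, 0, -20], [0, 0, 0]],
    [0, [1, 0, -35], [0, 0, 0]],
    [0, [1, 0, -45], [0, 0, 0]],
    [0, [1, 0, -50], [0, 0, 0]],
    [0, [1, 0, -50], [0, 0, 0]],
  ],
)

```text
clock: 9.57
tool_pos: [0.4501, -0.3241, 0.0415]
orientation: [180.0, 0.0, -80.0]
force: [-0.4, -0.3, 0.5]
opening: 0.0877
gripper_force: 0.0
```

Request:
step_arm(
  rows=[
    [1, [0, 0, 0], [0, 0, 0]],
    [1, [0, 0, 0], [0, 0, 0]],
    [1, [0, 0, 0], [0, 0, 0]],
    [1, [0, 0, 0], [0, 0, 0]],
    [1, [0, 0, 0], [0, 0, 0]],
  ],
)

```text
clock: 9.98
tool_pos: [0.4496, -0.3244, 0.042]
orientation: [180.0, -0.0, -80.0]
force: [-3.7, -0.4, 3.2]
opening: 0.0601
gripper_force: 8.0
```

Request:
step_arm(
  rows=[
    [1, [0, 0, 0], [0, 0, 0]],
    [1, [0, 0, 0], [0, 0, 0]],
    [1, [0, 0, 0], [0, 0, 0]],
    [1, [0, 0, 0], [0, 0, 0]],
    [1, [0, 0, 0], [0, 0, 0]],
  ],
)

```text
clock: 10.4
tool_pos: [0.4496, -0.3243, 0.042]
orientation: [180.0, 0.0, -80.0]
force: [-3.9, 0.3, 6.7]
opening: 0.0596
gripper_force: 30.0
```

Request:
step_arm(
  rows=[
    [1, [0, 0, 10], [0, 0, 0]],
    [1, [0, 0, 35], [0, 0, 0]],
    [1, [0, 0, 70], [0, 0, 0]],
    [1, [0, 0, 110], [0, 0, 0]],
    [1, [0, 0, 140], [0, 0, 0]],
  ],
)

```text
clock: 10.82
tool_pos: [0.4505, -0.3245, 0.185]
orientation: [-179.9, -0.1, -80.0]
force: [1.7, -0.9, -2.3]
opening: 0.0599
gripper_force: 30.0
```

Request:
step_arm(
  rows=[
    [1, [0, 20, 0], [0, 0, -0.02]],
    [1, [-1, 55, 0], [0, 0, -0.04]],
    [1, [-2, 95, 0], [0, 0, -0.07]],
    [1, [-3, 135, 0], [0, 0, -0.1]],
    [1, [-4, 175, 0], [0, 0, -0.12]],
  ],
)

```text
clock: 11.23
tool_pos: [0.4456, -0.1478, 0.1821]
orientation: [-179.9, 0.0, -87.0]
force: [1.1, 1.4, -1.8]
opening: 0.06
gripper_force: 30.0
```

Request:
step_arm(
  rows=[
    [1, [-1, 35, 0], [0, 0, -0.03]],
    [1, [-2, 70, 0], [0, 0, -0.05]],
    [1, [-3, 105, 0], [0, 0, -0.07]],
    [1, [-4, 140, 0], [0, 0, -0.1]],
    [1, [-5, 175, 0], [0, 0, -0.12]],
  ],
)

```text
clock: 11.65
tool_pos: [0.4406, 0.0276, 0.1823]
orientation: [-179.9, 0.1, -93.8]
force: [0.9, 0.3, -1.4]
opening: 0.0598
gripper_force: 30.0
```

Request:
step_arm(
  rows=[
    [1, [-1, 35, 0], [0, 0, -0.03]],
    [1, [-2, 70, 0], [0, 0, -0.05]],
    [1, [-3, 105, 0], [0, 0, -0.07]],
    [1, [-4, 140, 0], [0, 0, -0.1]],
    [1, [-5, 175, 0], [0, 0, -0.12]],
  ],
)

```text
clock: 12.07
tool_pos: [0.4355, 0.2027, 0.1823]
orientation: [-180.0, 0.1, -100.7]
force: [1.0, -0.6, -2.0]
opening: 0.0597
gripper_force: 30.0
```

Request:
step_arm(
  rows=[
    [1, [-1, 35, 0], [0, 0, -0.03]],
    [1, [-2, 75, 0], [0, 0, -0.06]],
    [1, [-3, 115, 0], [0, 0, -0.08]],
    [1, [-4, 145, 0], [0, 0, -0.1]],
    [1, [-4, 174, 0], [0, 0, -0.11]],
  ],
)

```text
clock: 12.48
tool_pos: [0.4314, 0.377, 0.1819]
orientation: [180.0, 0.0, -106.9]
force: [-0.5, -0.1, -2.1]
opening: 0.0598
gripper_force: 30.0
```

Request:
step_arm(
  rows=[
    [1, [0, 0, -30], [0, 0, 0]],
    [1, [0, 0, -65], [0, 0, 0]],
    [1, [0, 0, -100], [0, 0, 0]],
    [1, [0, 0, -130], [0, 0, 0]],
    [1, [0, 0, -140], [0, 0, 0]],
  ],
)

```text
clock: 12.9
tool_pos: [0.4302, 0.3726, 0.0376]
orientation: [179.9, -0.3, -106.9]
force: [-0.7, -0.3, -0.6]
opening: 0.06
gripper_force: 30.0
```

Run:
```python
from h import *
o=ctrl.get_obs(); print(o["tool_pos"],o["orientation"],o["gripper_force"])
im=ctrl.snapshot("side"); cv2.imwrite("pics/r4.png",cv2.resize(im[230:380,170:370,::-1],None,fx=4,fy=4))
```

```text
[0.43017859 0.37258611 0.03756245] [ 179.86650666   -0.32873477 -106.94625483] 29.99862313270569
```

View pics/r4.png

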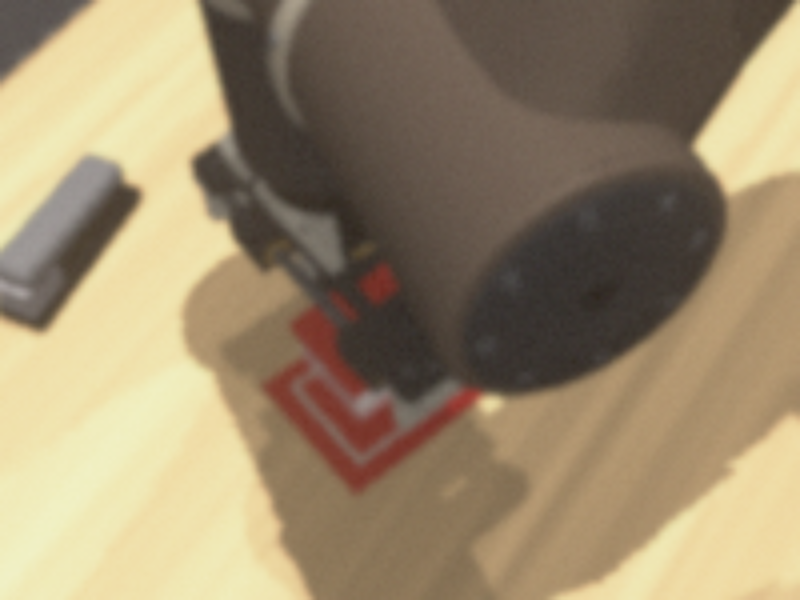

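The red case is held square above its mat outline, with the mat corner at (357,490). Lowering and releasing.

Request:
step_arm(
  rows=[
    [1, [0, 0, -8], [0, 0, 0]],
    [1, [0, 0, -16], [0, 0, 0]],
    [1, [0, 0, -22], [0, 0, 0]],
    [1, [0, 0, -26], [0, 0, 0]],
    [1, [0, 0, -28], [0, 0, 0]],
  ],
)

```text
clock: 13.37
tool_pos: [0.4322, 0.3749, 0.0138]
orientation: [-180.0, 0.0, -106.9]
force: [-0.1, 0.1, -2.1]
opening: 0.0601
gripper_force: 30.0
```

Request:
step_arm(
  rows=[
    [1, [0, 0, -1], [0, 0, 0]],
    [1, [0, 0, -2], [0, 0, 0]],
    [1, [0, 0, -3], [0, 0, 0]],
    [1, [0, 0, -3], [0, 0, 0]],
    [1, [0, 0, -3], [0, 0, 0]],
  ],
)

```text
clock: 13.78
tool_pos: [0.4322, 0.375, 0.0111]
orientation: [-180.0, 0.0, -106.9]
force: [0.5, -0.1, 2.3]
opening: 0.0599
gripper_force: 30.0
```

Request:
step_arm(
  rows=[
    [0, [0, 0, 0], [0, 0, 0]],
    [0, [0, 0, 0], [0, 0, 0]],
    [0, [0, 0, 0], [0, 0, 0]],
    [0, [0, 0, 0], [0, 0, 0]],
    [0, [0, 0, 0], [0, 0, 0]],
  ],
)

```text
clock: 14.2
tool_pos: [0.432, 0.3747, 0.0105]
orientation: [-180.0, 0.0, -106.9]
force: [-0.2, 0.5, 0.2]
opening: 0.0854
gripper_force: 0.0
```

Request:
step_arm(
  rows=[
    [0, [0, 0, 10], [0, 0, 0]],
    [0, [0, 0, 50], [0, 0, 0]],
    [0, [0, 0, 90], [0, 0, 0]],
    [0, [0, 0, 130], [0, 0, 0]],
    [0, [0, 0, 170], [0, 0, 0]],
  ],
)

```text
clock: 14.62
tool_pos: [0.4319, 0.3743, 0.1833]
orientation: [-180.0, 0.0, -106.9]
force: [0.3, 1.3, -0.1]
opening: 0.0874
gripper_force: 0.0
```

Request:
step_arm(
  rows=[
    [0, [2, -40, 0], [0, 0, 0.03]],
    [0, [4, -80, 0], [0, 0, 0.05]],
    [0, [5, -120, 0], [0, 0, 0.08]],
    [0, [7, -160, 0], [0, 0, 0.1]],
    [0, [8, -200, 0], [0, 0, 0.13]],
  ],
)

```text
clock: 15.03
tool_pos: [0.4397, 0.173, 0.1815]
orientation: [-180.0, 0.1, -99.4]
force: [0.9, 0.3, -0.4]
opening: 0.0876
gripper_force: 0.0
```

Request:
step_arm(
  rows=[
    [0, [2, -40, 0], [0, 0, 0.03]],
    [0, [4, -80, 0], [0, 0, 0.05]],
    [0, [5, -120, 0], [0, 0, 0.08]],
    [0, [7, -160, 0], [0, 0, 0.1]],
    [0, [8, -200, 0], [0, 0, 0.13]],
  ],
)

```text
clock: 15.45
tool_pos: [0.4477, -0.0271, 0.1817]
orientation: [-179.9, 0.0, -91.9]
force: [1.2, 0.2, 1.2]
opening: 0.0874
gripper_force: 0.0
```

Request:
step_arm(
  rows=[
    [0, [2, -40, 0], [0, 0, 0.03]],
    [0, [4, -80, 0], [0, 0, 0.05]],
    [0, [5, -120, 0], [0, 0, 0.08]],
    [0, [7, -160, 0], [0, 0, 0.1]],
    [0, [8, -200, 0], [0, 0, 0.13]],
  ],
)

```text
clock: 15.87
tool_pos: [0.4558, -0.2274, 0.1817]
orientation: [-179.9, -0.0, -84.5]
force: [1.2, 0.9, 0.3]
opening: 0.088
gripper_force: 0.0
```

Request:
step_arm(
  rows=[
    [0, [2, -40, 0], [0, 0, 0.03]],
    [0, [4, -80, 0], [0, 0, 0.05]],
    [0, [5, -120, 0], [0, 0, 0.08]],
    [0, [6, -150, 0], [0, 0, 0.09]],
    [0, [7, -182, 0], [0, 0, 0.106]],
  ],
)

```text
clock: 16.28
tool_pos: [0.4625, -0.4093, 0.1812]
orientation: [-180.0, -0.0, -78.5]
force: [1.2, 1.1, 0.2]
opening: 0.0878
gripper_force: 0.0
```

Request:
step_arm(
  rows=[
    [0, [0, 0, -20], [0, 0, 0]],
    [0, [0, 0, -45], [0, 0, 0]],
    [0, [0, 0, -70], [0, 0, 0]],
    [0, [0, 0, -80], [0, 0, 0]],
    [0, [0, 0, -80], [0, 0, 0]],
  ],
)

```text
clock: 16.7
tool_pos: [0.4614, -0.4065, 0.0984]
orientation: [179.8, 0.2, -78.5]
force: [-0.4, 0.5, 0.8]
opening: 0.0876
gripper_force: 0.0
```

Run:
```python
from h import *
im=ctrl.snapshot("top"); o=ctrl.get_obs(); print(o["tool_pos"],o["orientation"])
a=im[180:255,160:250,::-1]; b=im[170:245,400:515,::-1]
cv2.imwrite("pics/t5.png",np.hstack([cv2.resize(a,None,fx=3.9,fy=3.9),cv2.resize(b,None,fx=3.9,fy=3.9)]))
print(blob(im,"green",(418,185,500,232),z=.034))
m=mask(im,"red")[180:255,160:250]; print(blob(im,"red",(165,185,245,250),z=.003))
```

```text
[ 0.46257811 -0.40709875  0.10038375] [ 1.79902326e+02  5.23102230e-02 -7.84687213e+01]
(array([ 429.3, -379. ]), array([2.9, 0. ]), -1.1)
(array([431.7, 374.2]), array([97.3, 87.7]), 73.2)
```

View pics/t5.png

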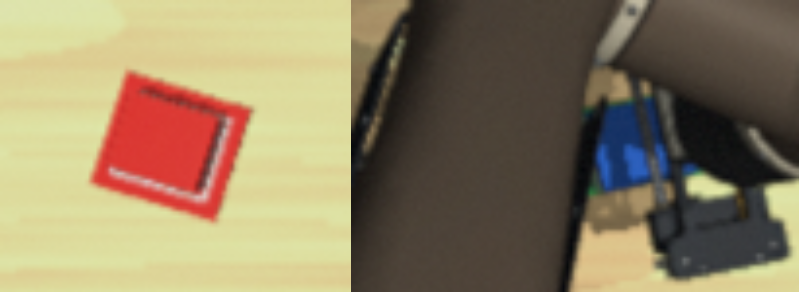

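The red case sits square on its mat (crop (165,145)), and the gripper is over the blue case. Next: down, grip, lift.

Request:
step_arm(
  rows=[
    [0, [0, 0, -20], [0, 0, 0]],
    [0, [0, 0, -40], [0, 0, 0]],
    [0, [0, 0, -52], [0, 0, 0]],
    [0, [0, 0, -59], [0, 0, 0]],
    [0, [0, 0, -59], [0, 0, 0]],
  ],
)

```text
clock: 17.17
tool_pos: [0.4629, -0.407, 0.0412]
orientation: [179.9, 0.0, -78.5]
force: [0.4, -0.3, -0.2]
opening: 0.0879
gripper_force: 0.0
```

Request:
step_arm(
  rows=[
    [1, [0, 0, 0], [0, 0, 0]],
    [1, [0, 0, 0], [0, 0, 0]],
    [1, [0, 0, 0], [0, 0, 0]],
    [1, [0, 0, 0], [0, 0, 0]],
    [1, [0, 0, 0], [0, 0, 0]],
  ],
)

```text
clock: 17.58
tool_pos: [0.4631, -0.4074, 0.0422]
orientation: [-180.0, -0.0, -78.5]
force: [-0.3, 0.5, 5.7]
opening: 0.0602
gripper_force: 22.7
```

Request:
step_arm(
  rows=[
    [1, [0, 0, 0], [0, 0, 0]],
    [1, [0, 0, 0], [0, 0, 0]],
    [1, [0, 0, 0], [0, 0, 0]],
    [1, [0, 0, 0], [0, 0, 0]],
    [1, [0, 0, 0], [0, 0, 0]],
  ],
)

```text
clock: 18.0
tool_pos: [0.4631, -0.4074, 0.0422]
orientation: [-180.0, -0.0, -78.5]
force: [-2.1, 1.4, 5.0]
opening: 0.0598
gripper_force: 29.9
```

Request:
step_arm(
  rows=[
    [1, [0, 0, 10], [0, 0, 0]],
    [1, [0, 0, 35], [0, 0, 0]],
    [1, [0, 0, 70], [0, 0, 0]],
    [1, [0, 0, 110], [0, 0, 0]],
    [1, [0, 0, 140], [0, 0, 0]],
  ],
)

```text
clock: 18.42
tool_pos: [0.4633, -0.4076, 0.185]
orientation: [-179.9, -0.1, -78.5]
force: [1.3, -1.2, -1.2]
opening: 0.06
gripper_force: 29.9
```

Request:
step_arm(
  rows=[
    [1, [12, 14, 0], [0, 0, -0.03]],
    [1, [32, 36, 0], [0, 0, -0.07]],
    [1, [55, 61, 0], [0, 0, -0.12]],
    [1, [77, 86, 0], [0, 0, -0.17]],
    [1, [98, 110, 0], [0, 0, -0.21]],
  ],
)

```text
clock: 18.83
tool_pos: [0.5617, -0.296, 0.1821]
orientation: [-180.0, 0.0, -90.7]
force: [0.9, -0.2, -0.1]
opening: 0.0597
gripper_force: 29.9
```

Request:
step_arm(
  rows=[
    [1, [22, 24, 0], [0, 0, -0.05]],
    [1, [44, 48, 0], [0, 0, -0.1]],
    [1, [66, 72, 0], [0, 0, -0.15]],
    [1, [80, 88, 0], [0, 0, -0.19]],
    [1, [88, 97, 0], [0, 0, -0.209]],
  ],
)

```text
clock: 19.25
tool_pos: [0.6506, -0.1978, 0.1815]
orientation: [180.0, 0.0, -102.5]
force: [-1.0, -0.5, -0.9]
opening: 0.06
gripper_force: 29.9
```

Request:
step_arm(
  rows=[
    [1, [0, 0, -30], [0, 0, 0]],
    [1, [0, 0, -65], [0, 0, 0]],
    [1, [0, 0, -100], [0, 0, 0]],
    [1, [0, 0, -130], [0, 0, 0]],
    [1, [0, 0, -145], [0, 0, 0]],
  ],
)

```text
clock: 19.67
tool_pos: [0.6464, -0.1997, 0.0323]
orientation: [179.7, -0.0, -102.5]
force: [-0.9, -0.1, -2.0]
opening: 0.0596
gripper_force: 29.9
```

Request:
step_arm(
  rows=[
    [1, [0, 0, -7], [0, 0, 0]],
    [1, [0, 0, -14], [0, 0, 0]],
    [1, [0, 0, -20], [0, 0, 0]],
    [1, [0, 0, -22], [0, 0, 0]],
    [1, [0, 0, -22], [0, 0, 0]],
  ],
)

```text
clock: 20.08
tool_pos: [0.6494, -0.2003, 0.0151]
orientation: [-180.0, 0.0, -102.5]
force: [-0.9, -0.5, -1.8]
opening: 0.06
gripper_force: 29.9
```

Request:
step_arm(
  rows=[
    [1, [0, 0, -2], [0, 0, 0]],
    [1, [0, 0, -3], [0, 0, 0]],
    [1, [0, 0, -4], [0, 0, 0]],
    [1, [0, 0, -4], [0, 0, 0]],
    [1, [0, 0, -4], [0, 0, 0]],
  ],
)

```text
clock: 20.5
tool_pos: [0.6494, -0.2003, 0.0113]
orientation: [-179.9, 0.0, -102.5]
force: [-0.5, 0.7, 3.2]
opening: 0.0599
gripper_force: 29.9
```

Request:
step_arm(
  rows=[
    [0, [0, 0, 0], [0, 0, 0]],
    [0, [0, 0, 0], [0, 0, 0]],
    [0, [0, 0, 0], [0, 0, 0]],
    [0, [0, 0, 0], [0, 0, 0]],
    [0, [0, 0, 0], [0, 0, 0]],
  ],
)

```text
clock: 20.92
tool_pos: [0.649, -0.2003, 0.0104]
orientation: [180.0, 0.0, -102.5]
force: [0.1, 0.3, 0.2]
opening: 0.0857
gripper_force: 0.0
```

Request:
step_arm(
  rows=[
    [0, [0, 0, 10], [0, 0, 0]],
    [0, [0, 0, 50], [0, 0, 0]],
    [0, [0, 0, 90], [0, 0, 0]],
    [0, [0, 0, 130], [0, 0, 0]],
    [0, [0, 0, 170], [0, 0, 0]],
  ],
)

```text
clock: 21.33
tool_pos: [0.6487, -0.2004, 0.1833]
orientation: [-180.0, -0.0, -102.5]
force: [1.4, 0.3, -0.5]
opening: 0.0877
gripper_force: 0.0
```

Run:
```python
from h import *
im=ctrl.snapshot("top"); o=ctrl.get_obs(); print(o["tool_pos"],o["orientation"])
print(blob(im,"green",(410,180,505,235),z=.034)); cv2.imwrite("pics/t6.png",im[:,:,::-1])
```

```text
[ 0.65272278 -0.20163515  0.19336943] [-1.79254914e+02 -4.69294951e-02 -1.02405427e+02]
(array([ 456.6, -365.6]), array([ 61.9, 181.1]), -79.1)
```

View pics/t6.png

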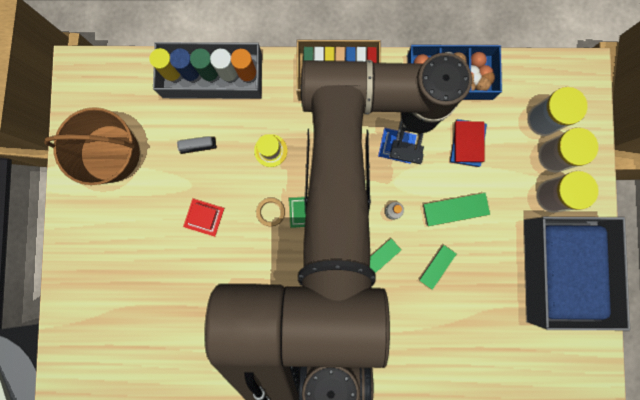

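The green case is free at (456,209) and the others are on their mats. Going to the green case.

Request:
step_arm(
  rows=[
    [0, [-19, -17, 0], [0, 0, 0.04]],
    [0, [-38, -33, 0], [0, 0, 0.08]],
    [0, [-58, -50, 0], [0, 0, 0.12]],
    [0, [-77, -66, 0], [0, 0, 0.16]],
    [0, [-96, -83, 0], [0, 0, 0.204]],
  ],
)

```text
clock: 21.8
tool_pos: [0.552, -0.2838, 0.1813]
orientation: [-180.0, -0.0, -90.7]
force: [-0.1, -0.0, -1.1]
opening: 0.0879
gripper_force: 0.0
```

Request:
step_arm(
  rows=[
    [0, [-19, -17, 0], [0, 0, 0.04]],
    [0, [-38, -33, 0], [0, 0, 0.08]],
    [0, [-58, -50, 0], [0, 0, 0.12]],
    [0, [-77, -66, 0], [0, 0, 0.16]],
    [0, [-96, -82, 0], [0, 0, 0.204]],
  ],
)

```text
clock: 22.22
tool_pos: [0.456, -0.366, 0.1813]
orientation: [-180.0, -0.0, -79.0]
force: [-0.1, -1.4, -0.8]
opening: 0.0873
gripper_force: 0.0
```

Request:
step_arm(
  rows=[
    [0, [0, 0, -20], [0, 0, 0]],
    [0, [0, 0, -55], [0, 0, 0]],
    [0, [0, 0, -90], [0, 0, 0]],
    [0, [0, 0, -115], [0, 0, 0]],
    [0, [0, 0, -120], [0, 0, 0]],
  ],
)

```text
clock: 22.63
tool_pos: [0.4542, -0.3641, 0.0567]
orientation: [179.7, 0.2, -79.2]
force: [-0.9, 0.5, 0.1]
opening: 0.0879
gripper_force: 0.0
```

Request:
step_arm(
  rows=[
    [0, [0, 0, -15], [0, 0, 0]],
    [0, [0, 0, -28], [0, 0, 0]],
    [0, [0, 0, -40], [0, 0, 0]],
    [0, [0, 0, -48], [0, 0, 0]],
    [0, [0, 0, -50], [0, 0, 0]],
  ],
)

```text
clock: 23.05
tool_pos: [0.4571, -0.3653, 0.0104]
orientation: [180.0, 0.0, -79.1]
force: [-0.4, 0.1, 0.8]
opening: 0.0873
gripper_force: 0.0
```

Request:
step_arm(
  rows=[
    [0, [0, 0, -3], [0, 0, 0]],
    [0, [0, 0, -3], [0, 0, 0]],
    [1, [0, 0, -3], [0, 0, 0]],
    [1, [0, 0, -3], [0, 0, 0]],
    [1, [0, 0, -3], [0, 0, 0]],
  ],
)

```text
clock: 23.47
tool_pos: [0.4574, -0.3654, 0.0082]
orientation: [-180.0, -0.0, -79.1]
force: [0.2, -0.0, -0.2]
opening: 0.0728
gripper_force: 0.0
```

Request:
step_arm(
  rows=[
    [1, [0, 0, 0], [0, 0, 0]],
    [1, [0, 0, 0], [0, 0, 0]],
    [1, [0, 0, 0], [0, 0, 0]],
    [1, [0, 0, 0], [0, 0, 0]],
    [1, [0, 0, 0], [0, 0, 0]],
  ],
)

```text
clock: 23.88
tool_pos: [0.4567, -0.3654, 0.008]
orientation: [180.0, -0.0, -79.1]
force: [-2.8, 0.5, 6.3]
opening: 0.0655
gripper_force: 30.0
```

Request:
step_arm(
  rows=[
    [1, [0, 0, 8], [0, 0, 0]],
    [1, [0, 0, 30], [0, 0, 0]],
    [1, [0, 0, 65], [0, 0, 0]],
    [1, [0, 0, 105], [0, 0, 0]],
    [1, [0, 0, 140], [0, 0, 0]],
  ],
)

```text
clock: 24.3
tool_pos: [0.4568, -0.3651, 0.1496]
orientation: [180.0, 0.0, -79.1]
force: [0.3, -0.3, -3.1]
opening: 0.0657
gripper_force: 30.0
```

Request:
step_arm(
  rows=[
    [1, [0, 0, 15], [0, 0, 0]],
    [1, [0, 0, 25], [0, 0, 0]],
    [1, [0, 0, 30], [0, 0, 0]],
    [1, [0, 0, 30], [0, 0, 0]],
    [1, [0, 0, 30], [0, 0, 0]],
  ],
)

```text
clock: 24.72
tool_pos: [0.4563, -0.3648, 0.176]
orientation: [179.9, 0.1, -79.1]
force: [0.3, 0.2, -4.0]
opening: 0.0659
gripper_force: 30.0
```

Run:
```python
from h import *
im=ctrl.snapshot("side"); cv2.imwrite("pics/g7.png",im[:,:,::-1])
```

```text
(no output)
```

View pics/g7.png

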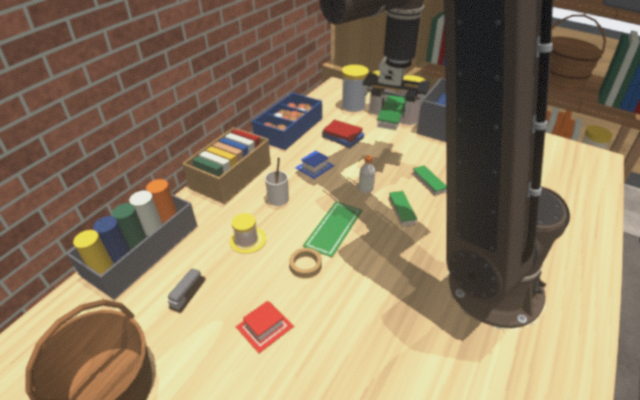

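The green case hangs level at (392,108). The red, blue and yellow pieces stand on their mats at (265,322), (315,162) and (245,232). Carrying it over.

Request:
step_arm(
  rows=[
    [1, [0, 12, 0], [0, 0, -0.01]],
    [1, [0, 35, 0], [0, 0, -0.02]],
    [1, [-1, 65, 0], [0, 0, -0.03]],
    [1, [-1, 97, 0], [0, 0, -0.04]],
    [1, [-1, 130, 0], [0, 0, -0.05]],
  ],
)

```text
clock: 25.18
tool_pos: [0.4549, -0.2342, 0.1757]
orientation: [179.8, 0.1, -82.1]
force: [0.8, 0.5, -2.5]
opening: 0.0655
gripper_force: 30.0
```

Request:
step_arm(
  rows=[
    [1, [0, 33, 0], [0, 0, -0.01]],
    [1, [0, 66, 0], [0, 0, -0.02]],
    [1, [-1, 99, 0], [0, 0, -0.03]],
    [1, [-1, 132, 0], [0, 0, -0.04]],
    [1, [-1, 163, 0], [0, 0, -0.05]],
  ],
)

```text
clock: 25.6
tool_pos: [0.4539, -0.0708, 0.1762]
orientation: [179.9, -0.0, -84.9]
force: [0.0, 0.3, -3.8]
opening: 0.0657
gripper_force: 30.0
```

Request:
step_arm(
  rows=[
    [1, [0, 30, 0], [0, 0, -0.01]],
    [1, [0, 55, 0], [0, 0, -0.02]],
    [1, [-1, 75, 0], [0, 0, -0.029]],
    [1, [-1, 87, 0], [0, 0, -0.029]],
    [1, [-2, 91, 0], [0, 0, -0.029]],
  ],
)

```text
clock: 26.02
tool_pos: [0.4525, 0.0202, 0.1763]
orientation: [179.9, -0.0, -86.4]
force: [0.9, -0.5, -3.1]
opening: 0.0662
gripper_force: 30.0
```

Request:
step_arm(
  rows=[
    [1, [0, 0, -15], [0, 0, 0]],
    [1, [0, 0, -45], [0, 0, 0]],
    [1, [0, 0, -80], [0, 0, 0]],
    [1, [0, 0, -110], [0, 0, 0]],
    [1, [0, 0, -130], [0, 0, 0]],
  ],
)

```text
clock: 26.43
tool_pos: [0.4508, 0.0174, 0.0443]
orientation: [179.8, -0.1, -86.6]
force: [0.4, -0.0, -2.3]
opening: 0.0657
gripper_force: 30.0
```

Request:
step_arm(
  rows=[
    [1, [0, 0, -10], [0, 0, 0]],
    [1, [0, 0, -20], [0, 0, 0]],
    [1, [0, 0, -27], [0, 0, 0]],
    [1, [0, 0, -32], [0, 0, 0]],
    [1, [0, 0, -32], [0, 0, 0]],
  ],
)

```text
clock: 26.85
tool_pos: [0.4522, 0.0181, 0.0144]
orientation: [179.9, -0.1, -86.5]
force: [-1.0, -0.1, -2.6]
opening: 0.0659
gripper_force: 30.0
```

Target is z ≈ 0.011.

Request:
step_arm(
  rows=[
    [1, [0, 0, -1], [0, 0, 0]],
    [1, [0, 0, -2], [0, 0, 0]],
    [1, [0, 0, -3], [0, 0, 0]],
    [1, [0, 0, -4], [0, 0, 0]],
    [1, [0, 0, -4], [0, 0, 0]],
  ],
)

```text
clock: 27.27
tool_pos: [0.4532, 0.0188, 0.0118]
orientation: [-180.0, 0.0, -86.5]
force: [-0.1, -0.1, -2.9]
opening: 0.066
gripper_force: 30.0
```

Request:
step_arm(
  rows=[
    [0, [0, 0, 0], [0, 0, 0]],
    [0, [0, 0, 0], [0, 0, 0]],
    [0, [0, 0, 0], [0, 0, 0]],
    [0, [0, 0, 0], [0, 0, 0]],
    [0, [0, 0, 0], [0, 0, 0]],
  ],
)

```text
clock: 27.68
tool_pos: [0.4533, 0.0188, 0.0117]
orientation: [-180.0, 0.0, -86.5]
force: [0.4, -0.6, 0.7]
opening: 0.0867
gripper_force: 0.0
```

Request:
step_arm(
  rows=[
    [0, [0, 0, 10], [0, 0, 0]],
    [0, [0, 0, 50], [0, 0, 0]],
    [0, [0, 0, 90], [0, 0, 0]],
    [0, [0, 0, 130], [0, 0, 0]],
    [0, [0, 0, 170], [0, 0, 0]],
  ],
)

```text
clock: 28.1
tool_pos: [0.4525, 0.0184, 0.1836]
orientation: [180.0, -0.0, -86.5]
force: [1.3, 0.6, 0.7]
opening: 0.0877
gripper_force: 0.0
```

Request:
step_arm(
  rows=[
    [0, [0, -40, 0], [0, 0, 0]],
    [0, [0, -80, 0], [0, 0, 0]],
    [0, [0, -120, 0], [0, 0, 0]],
    [0, [0, -160, 0], [0, 0, 0]],
    [0, [0, -200, 0], [0, 0, 0]],
  ],
)

```text
clock: 28.52
tool_pos: [0.4527, -0.1829, 0.182]
orientation: [-179.9, -0.0, -86.5]
force: [1.4, 0.1, 0.8]
opening: 0.0877
gripper_force: 0.0
```

Request:
step_arm(
  rows=[
    [0, [0, -40, 0], [0, 0, 0]],
    [0, [0, -80, 0], [0, 0, 0]],
    [0, [0, -120, 0], [0, 0, 0]],
    [0, [0, -150, 0], [0, 0, 0]],
    [0, [0, -150, 0], [0, 0, 0]],
  ],
)

```text
clock: 28.93
tool_pos: [0.4525, -0.3357, 0.1809]
orientation: [179.9, -0.0, -86.7]
force: [0.5, -0.1, 0.4]
opening: 0.0876
gripper_force: 0.0
```

Run:
```python
from h import *
im=ctrl.snapshot("top"); print(ctrl.get_obs()["tool_pos"])
cv2.imwrite("pics/t8.png",cv2.resize(im[110:250,170:430,::-1],None,fx=3,fy=3))
```

```text
[ 0.45232487 -0.33372101  0.18073825]
```

View pics/t8.png

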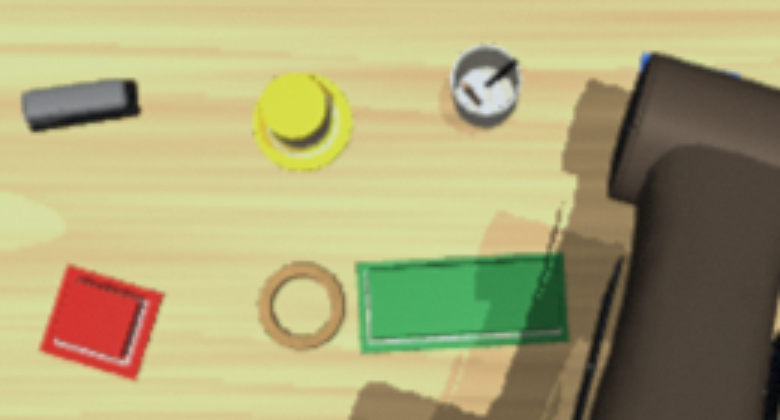

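The green case lies square inside its outline at crop (462,300). The jar, red case, cup and roll are all in place, and the blue case sat well in the last side view. Handing in.

```bash
python3 -c "
from plant import ctrl
print(ctrl.close_job())"
```

```text
the job is handed in; nothing more can be done
None
```

I handed the job in at about 29 s of robot time: the camera pictures show the jar and all three cases upright on the mats of their own colour, with the cup and tape roll where they stood; no verdict was returned.

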